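# Book in a coated witness plate at the code reader

### The arm

A 6-joint arm with a two-finger parallel gripper is mounted at the origin on the work surface. World frame = base frame: x ahead of the robot, y to its left, z up, the work surface at z = 0. Lengths are in m, angles in degrees, forces in N, time in s.
With the tool pointing down it reaches from about 0.4 to 0.825 m from the base axis. Payload 7 kg.
Tool frame: the origin (TCP) lies on the centre line of the jaws, within the pads' length; the fingertips stand 14 mm ahead of it and the grasp point (between the pads) lies 5 mm behind it; z points along the fingers, y is the line along which they close (so a half turn about z gives the same grasp; the last joint's range is limited). The gripper opens to 88 mm and grips with 3 to 60 N. Pads are 19 mm wide; open, the fingers measure 130 mm over their backs; the gripper's body (78 mm by 193 mm) begins 47 mm behind the grasp point.
Start: joints at [-49.842, 20.546, 0.682, 0, -70.136, -16.507], TCP at [0.271, -0.618, 0.241] pointing down, gripper open.
Joint ranges: [-176.03, 176.03], [-82.01, 121.73], [-58.28, 71.71], [-173.87, 95.51], [-174.79, -0.11], [-173.66, 173.66]. Speed limits (degrees/s): [136.94, 136.94, 172.46, 180, 180, 180].

### API

Orientations are given as [roll, pitch, yaw] about the fixed x, y, z axes, in that order (R = Rz(yaw) Ry(pitch) Rx(roll)).
In Python, from plant import r gives the robot as it stands.
- The arm moves only by the tool send_rows, never from a script. Its argument "steps" is a list of rows, each an object with "dp": the shift along the tool's x, y, z in mm, a list of three; "roll": the turn about the tool's z in rad; "jaw": the opening in per cent of the stroke, from 0 (shut) to 100 (fully open). In form: [{"dp": [tx, ty, tz], "roll": roll, "jaw": jaw}, ...]. A call has 1 to 5 rows; each row is the pose to reach, as a shift and turn from the pose commanded when the call began, along the tool's axes at that moment; what a row does not reach only later rows make up. A row lasts 1/8 s, in which the tool goes at most 62.5 mm and 10.7 degrees, less where a joint would pass 70% of its speed; a pose out of reach is approached as far as the arm can. A call with a gripper value outside its range is refused whole. The fingers move at their own pace and stop on an object; "newtons" is the grip in N (left out, the last holds). Time passes only in rows, so rows that repeat a pose let the fingers close. It gives the time, the measured TCP pose, the force, the opening and the grip force at its end, in the units of the state.
- r.get_state(): the state, without advancing time (a new reading comes with each control period).
- r.capture(name): name is "side" or "top"; returns a dict with "image" (420x560x3 uint8, blue, green, red), "K" (3x3 intrinsics, pixels), "dist" ([k1, k2, p1, p2, k3] as OpenCV has them; the pictures are not rectified), "rvec" (rotation vector, rad) and "tvec" (3), from world to camera coordinates, as OpenCV has them. Camera axes: x right, y down, z forward; pixel columns grow to the right and rows downward; lengths in m; the calibration is good to about 2 mm. A picture is of the moment at which its call begins. There is no depth.
- r.close_job(): hands the job in; it is judged then, once.
The state is a dict: "time_s": time; "joints": joint angles; "qd": joint speeds; "joint_torque": joint torques, N m; "tcp_pos": TCP position; "eef_rot": TCP orientation; "contact_force": force on the tool from outside, world axes, zero at the start; "moment": the same for the moment, N m; "gripper_width": finger opening in m; "gripper_force": force on a finger pad.
Only numpy, scipy, OpenCV 4.12 (cv2) and the standard library are available. Lean on these libraries where they do the work, as an engineer would, in place of code of your own. Each camera call takes 0.05 s, during which the arm holds its last target. There are 200 camera calls.

### The job

Clear the two copper tube offcuts off the black reading pad into the grey scrap tub. Then take the notched glass plate out of the wire rack by its clear end, turn it level with its coded label face up, and hold its frosted label end about 10 cm above the middle of the pad; finish while still holding it there, steady and touching nothing but the fingers. Leave the plain plate standing in the rack and everything else on the bench where it is.

Things in the scene. Friction and masses are not known exactly. Their poses are not given: they have to be found in the camera images.
- witness_center (a point): centre of the notched blue-coated glass plate, 100 x 40 x 6 mm, 60 g, loose, standing in the rack, frosted end down, 4 mm above the table. z: along its length to the clear end (up at first); y: across its width; x: out of the label face. The last 30 mm at the -z end are frosted white. Seen from the label side, frosted end down, the 9 mm corner notch is at the lower left (-y). Grip its 40 mm width
- witness_label (a point): middle of the label, a black square code 15 mm wide, only on the +x face of the notched plate's frosted end; 35 mm from the plate's centre towards the frosted end; axes as the plate's (x points out of the label face)
- blank_center (a point): centre of the plain greenish glass plate, 100 x 40 x 6 mm, no notch, no frosted end, loose, standing in the bay behind the notched plate, 40 mm away on its -x side; axes as the notched plate's. To be left standing
- rack: bent-wire rack, fixed, yaw up to 0.9 either way; origin under the centre of its 150 (x) x 70 mm base sheet, 4 mm thick. Bays at x = -40, 0, 40 mm; the plain plate stands at 0, the notched one at 40, width along the rack's y. A bay is two 4 mm wire hoops, 40 mm high, 58 mm wide, 8 mm apart inside; wires 24 mm up run beside the plates. A plate lifted 45 mm straight up is clear of the hoops
- tub: open grey plastic scrap tub, fixed, 170 (x) x 140 (y) x 75 mm high, walls and floor 4 mm, origin under its centre
- pad (a point): middle of the black 150 x 150 mm reading pad, top of the reader's fixed 8 mm base plate (z = 8 mm). The base reaches 90 mm to -x, 200 mm to +x, 85 mm to each side. A 20 mm column, 300 mm high, stands 180 mm off on the +x side; its reader head, 60 mm wide, 200 to 290 mm above the table, front 140 mm from here, looks down over the pad. Axes are the reader's
- offcut1_center (a point): centre of a copper tube offcut lying on the pad, 17.5 mm above the table: 19 mm tube along its x axis, 52 mm long in all, the +x end pinched to a flat lip 27 mm wide (along y); grip it across the tube (along y); loose, 45 g
- offcut2_center (a point): centre of the second copper tube offcut, same as the first
- viewport: bystander: steel window flange, 114 mm across, 30 mm high, origin under its centre
- tee: bystander: steel vacuum tee lying flat, 76 mm long, 34 mm high, origin under its centre
- screwdriver: bystander: screwdriver with a green handle, lying flat, about 200 mm long
- cutters: bystander: cutters with orange handles, about 160 mm long, lying flat

How it is judged (in metres and radians):
On the way, in this order (a step that is already met when the one before it is completed fails the run):
1. both offcuts lie in the scrap tub, let go (x of offcut1_center in the frame of tub between -0.083 and 0.083 m and y of offcut1_center in the frame of tub between -0.068 and 0.068 m and z of each of offcut1_center, offcut2_center in the frame of tub below 0.06 m and contact force between each of offcut1, offcut2 and the fingers below 0.05 N and x of offcut2_center in the frame of tub between -0.083 and 0.083 m and y of offcut2_center in the frame of tub between -0.068 and 0.068 m), for 0.2 s.
2. the notched plate is lifted out of the rack (z of witness_center in the frame of rack above 0.1 m and contact force between witness and the fingers above 0.5 N), for 0.1 s.
At the end, for the whole second after the job is handed in: Offcuts in the tub. Plate held by its clear end (at most 10 mm past the middle), still, touching only the fingers; label face up within 0.3 rad, label middle within 30 mm of the pad's middle from above and 60 to 140 mm above it. Plain plate upright in the rack (0.2 rad) (all of step 1 and horizontal distance between witness_label and pad below 0.03 m and z of witness_label in the frame of pad between 0.06 and 0.14 m and angle between witness_center's own x axis and vertical below 0.3 rad and z of the grasp point in the frame of witness_center above -0.01 m and contact force between witness and the fingers above 0.5 N and contact force between witness and rack below 0.05 N and contact force between witness and reader below 0.05 N and contact force between witness and tub below 0.05 N and linear speed of witness below 0.03 m/s and distance between blank_center and rack below 0.09 m and angle between blank_center's own z axis and vertical below 0.2 rad); the arm keeps its last pose, push and grip.
It fails at once if the plain plate is lifted, tipped or pushed out of its bay (distance of blank_center from where it was at the start of the episode above 0.02 m or angle between blank_center's own z axis and vertical above 0.25 rad).
It fails at once if a bystander is shifted by more than 30 mm (distance of any of viewport, tee, screwdriver, cutters from where it was at the start of the episode above 0.03 m).
It also fails if it takes over 61 s, if anything falls off the work surface, if the arm or the gripper's body presses on something with over 40 N, if the wrist force passes 120 N, or if a joint passes its speed limit or range.

## Working session

There is one attempt and no reset: what is moved stays moved. The work goes in short steps, Python scripts to look and compute and a tool call to move; the robot and the scene stay as the last step left them, time stands still between calls to the robot, and variables do not carry over. Pictures are saved under pics/ and viewed, at most 10 in all, crops included, and the job is handed in when it is done.

Besides the shell and the picture viewer there is one more tool, called after "Call:" as name(argument=value, ...) on one line, values as JSON. send_rows: Moves the arm, as the interface text tells. Its arguments: {"type":"object","properties":{"steps":{"type":"array","items":{"type":"object","properties":{"dp":{"type":"array","items":{"type":"number"}},"roll":{"type":"number"},"jaw":{"type":"number"}}}},"newtons":{"type":"number"}},"required":["steps"]}

```bash
mkdir -p pics; ls
python3 - <<'E'
from plant import r
import cv2
for n in("side","top"):
    c=r.capture(n); cv2.imwrite(f"pics/{n}0.png",c["image"])
    R=cv2.Rodrigues(c["rvec"])[0]; print(n,c["K"].tolist(),c["dist"],(-R.T@c["tvec"].reshape(3)).round(3),R.round(2).tolist())
print(r.get_state())
E
```

```text
pics
side [[403.2013568358466, 0.0, 286.5018764137081], [0.0, 403.2013568358466, 204.03077817001568], [0.0, 0.0, 1.0]] [0.00668142 0.         0.         0.         0.        ] [ 0.454 -0.985  0.846] [[0.99, -0.1, 0.0], [-0.06, -0.62, -0.78], [0.08, 0.78, -0.63]]
top [[532.5633990036681, 0.0, 275.1571479639038], [0.0, 532.5633990036681, 206.3529835227752], [0.0, 0.0, 1.0]] [-0.2130546  0.         0.         0.         0.       ] [0.321 0.015 1.468] [[0.01, -1.0, 0.02], [-0.98, -0.02, -0.18], [0.18, -0.01, -0.98]]
{'time_s': 0.1, 'joints': array([-4.98419917e+01,  2.05880076e+01,  6.39145048e-01, -1.72678158e-02,
       -7.01357030e+01, -1.65067197e+01]), 'qd': array([-0.0234865 , -0.02804017,  0.10667996,  0.00937343,  0.06898004,
        0.02140249]), 'joint_torque': array([-1.54859819e-03, -5.84162307e+01,  2.93747646e+01,  7.01549158e+00,
        1.01509859e-02, -7.19236323e-05]), 'tcp_pos': array([ 0.2705964 , -0.61793551,  0.23971112]), 'eef_rot': array([ 1.79914307e+02, -8.46490900e-03, -1.56354585e+02]), 'contact_force': array([ 0.01972003,  0.00081637, -0.34305375]), 'moment': array([-0.00958765, -0.04651827, -0.02124737]), 'gripper_force': 0.0, 'gripper_width': 0.08807898372492226}
```

View pics/side0.png

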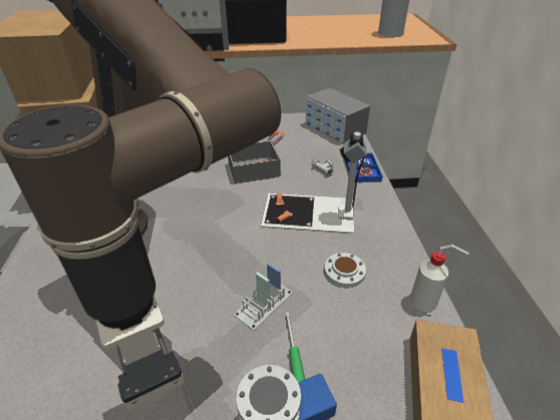

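View pics/top0.png

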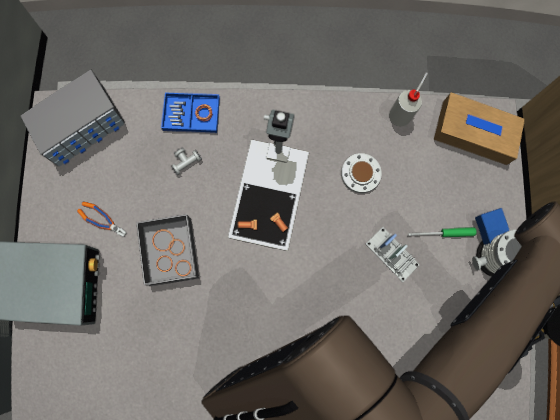

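The overview shows the pad at about (263,216) in the top view, the offcuts at (247,225) and (279,222), the tub at (168,250) and the rack at (393,253). In the side view the rack is at (263,300), with the plates standing up and the notched one at about (274,275). Next I'll enlarge the crops.

Run:
```python
import cv2,numpy as np
t=cv2.imread("pics/top0.png"); s=cv2.imread("pics/side0.png")
def crop(im,x,y,w,h,S=400,H=300):
    c=cv2.resize(im[y:y+h,x:x+w],(S,H),interpolation=cv2.INTER_CUBIC); k=S/w
    for g in range(0,w,10):
        cv2.line(c,(int(g*k),0),(int(g*k),5),(0,0,255),1); cv2.putText(c,str(x+g),(int(g*k),14),0,.33,(0,0,255))
    for g in range(0,h,10):
        cv2.line(c,(0,int(g*k)),(5,int(g*k)),(0,0,255),1); cv2.putText(c,str(y+g),(6,int(g*k)+4),0,.33,(0,0,255))
    return c
a=np.hstack([crop(t,225,180,80,60+0),crop(t,355,222,80,60)])
b=np.hstack([crop(s,255,190,80,60),crop(s,220,260,80,60)])
a=np.vstack([a,b]); cv2.imwrite("pics/m1.png",a)
```

```text
(no output)
```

View pics/m1.png

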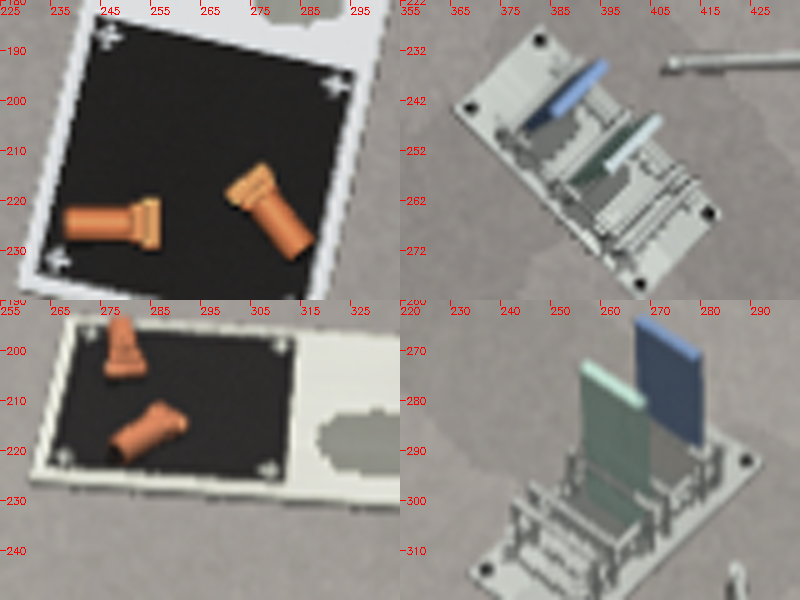

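The crops show offcut A with its tail at about (238,224.4) and lip at (257,224.4) in the top view. Offcut B has its lip at (275,217) and tail at (285.5,229). The rack base corners are (383,227.4), (366,243), (418.6,265) and (403,281), with the blue plate in the upper-left bay, so its label faces away from the plain plate.

```bash
cat > h.py <<'E'
from plant import r
import cv2,numpy as np
from scipy.spatial.transform import Rotation as Ro
def w(c,px,z):
    p=cv2.undistortPoints(np.array([[px]],float),c["K"],c["dist"]).ravel()
    R=cv2.Rodrigues(c["rvec"])[0]; o=-R.T@c["tvec"].reshape(3); d=R.T@np.r_[p,1]
    return (o+d*(z-o[2])/d[2])
def to(xyz,ydeg=None):
    "dp (mm) and roll (rad) to put TCP at xyz with closing line at world angle ydeg"
    s=r.get_state(); T=Ro.from_euler('xyz',s["eef_rot"],degrees=True).as_matrix()
    yaw=np.degrees(np.arctan2(T[1,1],T[0,1])); a=0
    if ydeg is not None: a=(yaw-ydeg+90)%180-90
    print("dp",(T.T@(np.array(xyz)-s["tcp_pos"])*1e3).round(1),"roll",round(np.radians(a),3),"j6",s["joints"][5].round(0),"closing",yaw.round(1),"tcp",s["tcp_pos"].round(4),"w",round(s["gripper_width"],4),"t",s["time_s"])
E
python3 - <<'E'
from h import *
c=r.capture("top"); s=r.capture("side")
f=lambda n,c,p,z:print(n,[w(c,q,z)[:2].round(3).tolist() for q in p])
f("A",c,[(238,224.2),(256.7,224.2),(247.4,224.2)],.0175)
f("B",c,[(275,217),(285.2,228.8),(280,223)],.0175)
f("cross top",c,[(246.3,187.2),(291.8,196.6),(236.2,231.8)],.008)
f("cross side",s,[(272.8,196.4),(311.2,198.8),(267.8,221.2),(308.4,223.6)],.008)
f("rack",c,[(382.8,227.2),(365.8,242.8),(418.4,264.8),(402.8,280.8)],.004)
f("tub rim",c,[(137,219),(189,216),(199,283),(146,288)],.075)
f("blue top edge top",c,[(355+105/5,222+120/5),(355+207/5,222+62/5)],.104)
f("blue top edge side",s,[(220+235/5,260+17/5),(220+302/5,260+57/5)],.104)
f("green top edge side",s,[(220+183/5,260+63/5),(220+247/5,260+105/5)],.104)
f("A side",s,[(255+120/5,190+20/5),(255+125/5,190+75/5)],.0175)
f("B side",s,[(255+120/5,190+150/5),(255+175/5,190+113/5)],.0175)
E
```

```text
A [[0.542, 0.098], [0.543, 0.046], [0.542, 0.072]]
B [[0.564, -0.004], [0.531, -0.033], [0.547, -0.018]]
cross top [[0.649, 0.078], [0.624, -0.051], [0.522, 0.103]]
cross side [[0.521, 0.1], [0.649, 0.075], [0.496, -0.026], [0.621, -0.05]]
rack [[0.541, -0.308], [0.497, -0.259], [0.436, -0.408], [0.391, -0.362]]
tub rim [[0.542, 0.366], [0.553, 0.226], [0.376, 0.193], [0.359, 0.333]]
blue top edge top [[0.477, -0.267], [0.508, -0.322]]
blue top edge side [[0.479, -0.294], [0.509, -0.324]]
green top edge side [[0.452, -0.322], [0.481, -0.351]]
A side [[0.542, 0.099], [0.54, 0.04]]
B side [[0.53, -0.034], [0.568, -0.002]]
```

Run:
```python
from h import *
to((.542,.072,.16),0); to((.548,-.018,.12),130)
```

```text
dp [-525.3  523.2   80.4] roll -1.158 j6 -17.0 closing 113.6 tcp [ 0.2706 -0.6181  0.24  ] w 0.0878 t 0.2
dp [-494.8  438.3  120.4] roll -0.285 j6 -17.0 closing 113.6 tcp [ 0.2706 -0.6181  0.24  ] w 0.0878 t 0.2
```

Call:
send_rows(steps=[{"dp":[-495,438,0],"roll":-0.285,"jaw":60},{"dp":[-495,438,0],"roll":-0.285,"jaw":60},{"dp":[-495,438,0],"roll":-0.285,"jaw":60},{"dp":[-495,438,0],"roll":-0.285,"jaw":60},{"dp":[-495,438,0],"roll":-0.285,"jaw":60}])

```text
time_s: 0.82
tcp_pos: [0.4025, -0.3329, 0.2407]
eef_rot: [-180.0, 0.0, -140.0]
contact_force: [1.1, 0.3, 0.4]
gripper_width: 0.0528
gripper_force: 0.0
```

Run:
```python
from h import *
to((.548,-.018,.12),130)
```

```text
dp [-313.7  147.9  120.7] roll -0.0 j6 -32.0 closing 130.0 tcp [ 0.4025 -0.3329  0.2407] w 0.0528 t 0.825
```

Call:
send_rows(steps=[{"dp":[-314,148,60],"roll":0,"jaw":60},{"dp":[-314,148,60],"roll":0,"jaw":60},{"dp":[-314,148,60],"roll":0,"jaw":60},{"dp":[-314,148,60],"roll":0,"jaw":60},{"dp":[-314,148,60],"roll":0,"jaw":60}])

```text
time_s: 1.45
tcp_pos: [0.5317, -0.0531, 0.1873]
eef_rot: [-180.0, 0.0, -140.0]
contact_force: [1.0, -0.5, -0.1]
gripper_width: 0.0527
gripper_force: 0.0
```

Run:
```python
from h import *
to((.548,-.018,.025),130)
```

```text
dp [-35.   16.5 162.3] roll 0.0 j6 -65.0 closing 130.0 tcp [ 0.5317 -0.0531  0.1873] w 0.0527 t 1.45
```

Call:
send_rows(steps=[{"dp":[-35,16.5,40],"roll":0,"jaw":60},{"dp":[-35,16.5,95],"roll":0,"jaw":60},{"dp":[-35,16.5,135],"roll":0,"jaw":60},{"dp":[-35,16.5,155],"roll":0,"jaw":60},{"dp":[-35,16.5,162],"roll":0,"jaw":60}])

```text
time_s: 2.08
tcp_pos: [0.5466, -0.0202, 0.024]
eef_rot: [179.9, -0.1, -140.0]
contact_force: [0.4, -0.1, 1.1]
gripper_width: 0.0526
gripper_force: 0.0
```

Call:
send_rows(newtons=25, steps=[{"dp":[0,0,0],"roll":0,"jaw":60},{"dp":[0,0,0],"roll":0,"jaw":5},{"dp":[0,0,0],"roll":0,"jaw":5},{"dp":[0,0,0],"roll":0,"jaw":5},{"dp":[0,0,0],"roll":0,"jaw":5}])

```text
time_s: 2.7
tcp_pos: [0.5475, -0.02, 0.0256]
eef_rot: [-180.0, 0.0, -140.0]
contact_force: [0.5, 0.7, 0.3]
gripper_width: 0.0182
gripper_force: 25.4
```

Run:
```python
from h import *
to((.458,.25,.14),100)
```

```text
dp [-105.   264.4 -114.4] roll 0.523 j6 -68.0 closing 130.0 tcp [ 0.5475 -0.02    0.0256] w 0.0182 t 2.7
```

Call:
send_rows(steps=[{"dp":[0,0,-60],"roll":0,"jaw":5},{"dp":[0,0,-120],"roll":0,"jaw":5},{"dp":[-40,45,-140],"roll":0,"jaw":5},{"dp":[-65,100,-140],"roll":0,"jaw":5},{"dp":[-85,155,-140],"roll":0,"jaw":5}])

```text
time_s: 3.32
tcp_pos: [0.5125, 0.1551, 0.1658]
eef_rot: [180.0, 0.1, -140.1]
contact_force: [-0.6, 0.3, -0.4]
gripper_width: 0.0183
gripper_force: 25.0
```

Run:
```python
from h import *
to((.458,.262,.065),130)
```

```text
dp [-26.7 117.  100.9] roll -0.001 j6 -88.0 closing 129.9 tcp [0.5125 0.1551 0.1658] w 0.0183 t 3.325
```

Call:
send_rows(steps=[{"dp":[-14,60,0],"roll":0,"jaw":5},{"dp":[-27,117,5],"roll":0,"jaw":5},{"dp":[-27,117,55],"roll":0,"jaw":5},{"dp":[-27,117,100],"roll":0,"jaw":5},{"dp":[-27,117,100],"roll":0,"jaw":5}])

```text
time_s: 3.95
tcp_pos: [0.4565, 0.2586, 0.0627]
eef_rot: [-179.9, -0.4, -140.0]
contact_force: [-0.1, -0.5, -0.5]
gripper_width: 0.0178
gripper_force: 25.0
```

Call:
send_rows(steps=[{"dp":[0,0,0],"roll":0,"jaw":45},{"dp":[0,0,0],"roll":0,"jaw":45},{"dp":[0,0,0],"roll":0,"jaw":45},{"dp":[0,0,-60],"roll":0,"jaw":45},{"dp":[0,0,-105],"roll":0,"jaw":45}])

```text
time_s: 4.58
tcp_pos: [0.4588, 0.2605, 0.1731]
eef_rot: [-180.0, 0.1, -140.0]
contact_force: [0.2, 0.7, -0.0]
gripper_width: 0.0395
gripper_force: 0.0
```

Run:
```python
from h import *
to((.542,.074,.025),0)
```

```text
dp [  56.4 -196.3  148. ] roll -0.873 j6 -101.0 closing 130.0 tcp [0.4588 0.2605 0.1731] w 0.0395 t 4.575
```

Call:
send_rows(steps=[{"dp":[14,-50,0],"roll":-0.18,"jaw":60},{"dp":[28,-100,0],"roll":-0.36,"jaw":60},{"dp":[42,-150,10],"roll":-0.54,"jaw":60},{"dp":[56,-196,30],"roll":-0.72,"jaw":60},{"dp":[56,-196,70],"roll":-0.873,"jaw":60}])

```text
time_s: 5.2
tcp_pos: [0.5438, 0.0721, 0.1019]
eef_rot: [-179.7, 0.1, -89.9]
contact_force: [-0.5, 0.4, -0.5]
gripper_width: 0.0527
gripper_force: 0.0
```

Run:
```python
from h import *
to((.542,.074,.025),0)
c=r.capture("top")["image"]; s=r.capture("side")["image"]
k=lambda i,x,y:cv2.resize(i[y:y+75,x:x+100],(400,300),interpolation=2)
cv2.imwrite("pics/m2.png",np.vstack([np.hstack([k(c,130,210),k(c,215,180)]),np.hstack([k(s,205,130),k(s,255,170)])]))
```

```text
dp [-1.8  2.2 76.9] roll 0.002 j6 -28.0 closing -179.9 tcp [0.5438 0.0721 0.1019] w 0.0527 t 5.2
```

View pics/m2.png

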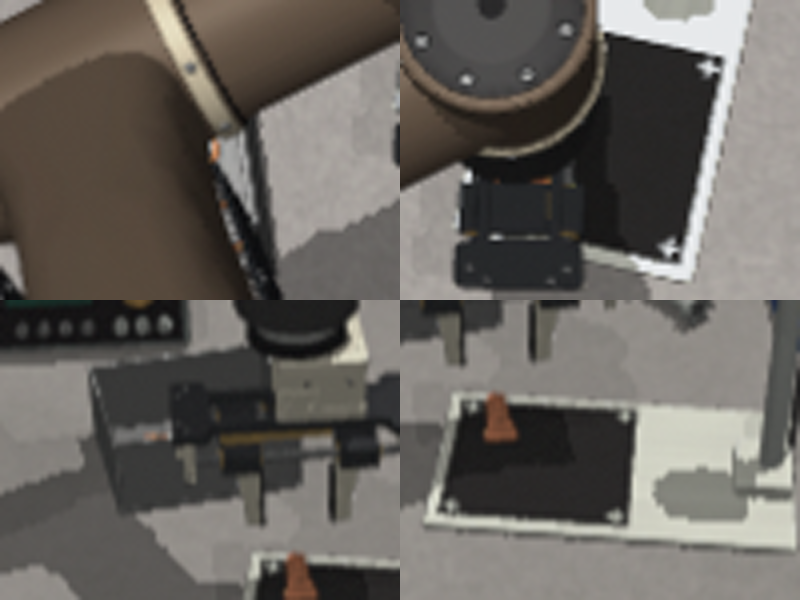

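The picture shows that offcut B has left the pad and A is still in place under the open fingers. I'll go down onto A.

Call:
send_rows(steps=[{"dp":[-2,2,45],"roll":0,"jaw":60},{"dp":[-2,2,68],"roll":0,"jaw":60},{"dp":[-2,2,77],"roll":0,"jaw":60},{"dp":[-2,2,77],"roll":0,"jaw":60},{"dp":[-2,2,77],"roll":0,"jaw":5}])

```text
time_s: 5.92
tcp_pos: [0.5404, 0.0768, 0.0248]
eef_rot: [-179.9, 0.0, -90.0]
contact_force: [0.1, 0.4, -0.1]
gripper_width: 0.047
gripper_force: 0.0
```

Call:
send_rows(steps=[{"dp":[0,0,0],"roll":0,"jaw":5},{"dp":[0,0,0],"roll":0,"jaw":5},{"dp":[0,0,0],"roll":0,"jaw":5},{"dp":[0,0,-60],"roll":0,"jaw":5},{"dp":[0,0,-120],"roll":0,"jaw":5}])

```text
time_s: 6.55
tcp_pos: [0.5389, 0.0758, 0.1442]
eef_rot: [179.9, -0.1, -90.0]
contact_force: [1.2, 0.6, -0.8]
gripper_width: 0.0183
gripper_force: 25.0
```

Run:
```python
from h import *
to((.458,.285,.07),0)
```

```text
dp [-209.2   80.7   74.1] roll -0.0 j6 -29.0 closing 180.0 tcp [0.5389 0.0758 0.1442] w 0.0183 t 6.55
```

Call:
send_rows(steps=[{"dp":[-50,20,-15],"roll":0,"jaw":5},{"dp":[-100,40,-15],"roll":0,"jaw":5},{"dp":[-155,58,-15],"roll":0,"jaw":5},{"dp":[-210,75,-10],"roll":0,"jaw":5},{"dp":[-216,75,30],"roll":0,"jaw":5}])

```text
time_s: 7.18
tcp_pos: [0.465, 0.2971, 0.1154]
eef_rot: [-179.7, 0.3, -89.8]
contact_force: [-0.2, 0.9, -0.8]
gripper_width: 0.0184
gripper_force: 25.0
```

Call:
send_rows(steps=[{"dp":[0,0,40],"roll":0,"jaw":5},{"dp":[0,0,40],"roll":0,"jaw":5},{"dp":[0,0,40],"roll":0,"jaw":45},{"dp":[0,0,40],"roll":0,"jaw":45},{"dp":[0,0,40],"roll":0,"jaw":45}])

```text
time_s: 7.8
tcp_pos: [0.4651, 0.2926, 0.0747]
eef_rot: [-179.9, 0.1, -90.0]
contact_force: [0.1, -0.5, -0.0]
gripper_width: 0.0381
gripper_force: 0.0
```

Call:
send_rows(steps=[{"dp":[0,0,-50],"roll":0,"jaw":45},{"dp":[0,0,-110],"roll":0,"jaw":60},{"dp":[50,0,-130],"roll":0,"jaw":70},{"dp":[100,0,-140],"roll":0,"jaw":70},{"dp":[155,0,-140],"roll":0,"jaw":70}])

```text
time_s: 8.43
tcp_pos: [0.4648, 0.1362, 0.2153]
eef_rot: [-179.8, 0.1, -89.9]
contact_force: [0.6, -0.3, -0.6]
gripper_width: 0.0607
gripper_force: 0.0
```

Run:
```python
from h import *
to((.495,-.307,.16),134)
c=r.capture("top")["image"]; s=r.capture("side")["image"]
k=lambda i,x,y:cv2.resize(i[y:y+75,x:x+100],(400,300),interpolation=2)
cv2.imwrite("pics/m3.png",np.hstack([k(c,120,210),k(s,205,125)]))
```

```text
dp [443.4 -29.6  54.4] roll 0.804 j6 -40.0 closing -179.9 tcp [0.4648 0.1362 0.2153] w 0.0607 t 8.425
```

View pics/m3.png

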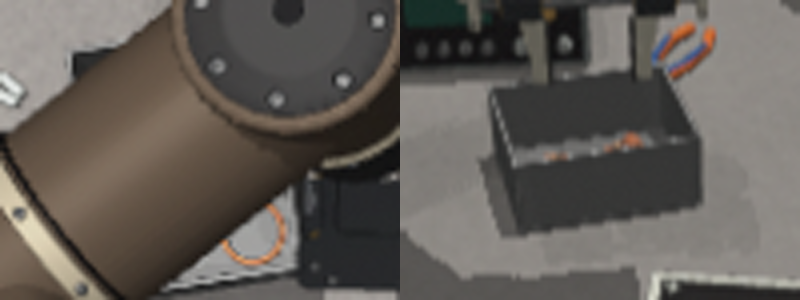

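Copper tubes show inside the tub in the side view (right half, about (560,155) and (625,145)). On to the rack; I'll recheck the tub once the arm is clear of it.

Call:
send_rows(steps=[{"dp":[58,-4,0],"roll":0.17,"jaw":70},{"dp":[116,-8,0],"roll":0.34,"jaw":70},{"dp":[174,-12,0],"roll":0.51,"jaw":70},{"dp":[232,-16,0],"roll":0.68,"jaw":70},{"dp":[290,-20,0],"roll":0.804,"jaw":70}])

```text
time_s: 9.15
tcp_pos: [0.4847, -0.1545, 0.2143]
eef_rot: [-179.9, 0.1, -136.3]
contact_force: [1.8, 1.0, -0.3]
gripper_width: 0.0614
gripper_force: 0.0
```

Run:
```python
from h import *
to((.495,-.307,.16),134)
c=r.capture("top")["image"]; s=r.capture("side")["image"]
k=lambda i,x,y:cv2.resize(i[y:y+75,x:x+100],(400,300),interpolation=2)
cv2.imwrite("pics/m4.png",np.vstack([np.hstack([k(c,120,210),k(c,345,215)]),np.hstack([k(s,205,125),k(s,215,250)])]))
```

```text
dp [  97.9 -117.3   54.3] roll -0.006 j6 -51.0 closing 133.7 tcp [ 0.4847 -0.1545  0.2143] w 0.0614 t 9.15
```

View pics/m4.png

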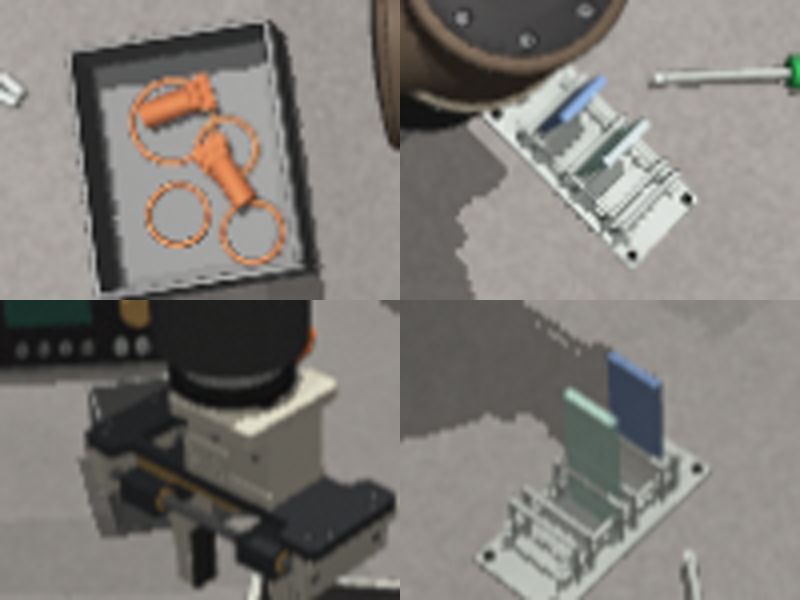

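Both offcuts lie well inside the tub, and the plates stand undisturbed in the rack. Next is the notched plate's clear end.

Call:
send_rows(steps=[{"dp":[33,-39,0],"roll":0,"jaw":75},{"dp":[66,-78,0],"roll":0,"jaw":75},{"dp":[98,-117,10],"roll":-0.006,"jaw":75},{"dp":[98,-117,45],"roll":-0.006,"jaw":75},{"dp":[98,-117,54],"roll":-0.006,"jaw":75}])

```text
time_s: 9.88
tcp_pos: [0.4938, -0.3047, 0.1575]
eef_rot: [179.8, -0.1, -135.8]
contact_force: [-0.3, -0.5, 0.7]
gripper_width: 0.0658
gripper_force: 0.0
```

Run:
```python
from h import *
to((.4945,-.3075,.095),134)
c=r.capture("side")["image"]; t=r.capture("top")["image"]
cv2.imwrite("pics/m5.png",np.hstack([cv2.resize(c[230:335,205:305],(400,420),interpolation=2),cv2.resize(t[200:305,340:440],(400,420),interpolation=2)]))
```

```text
dp [ 1.3 -2.7 62.5] roll 0.004 j6 -33.0 closing 134.2 tcp [ 0.4938 -0.3047  0.1575] w 0.0658 t 9.875
```

View pics/m5.png

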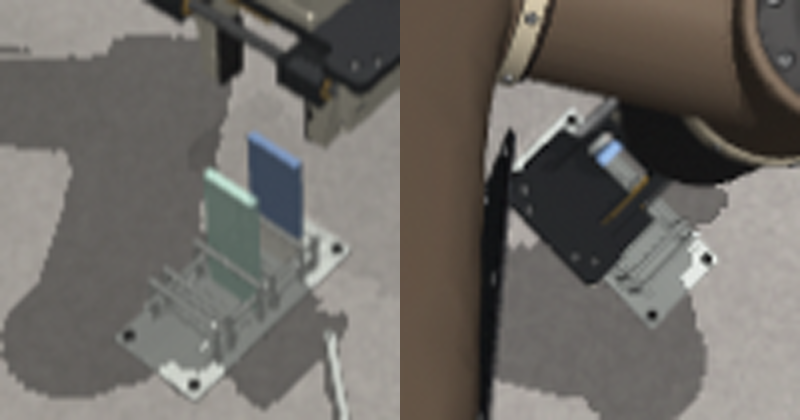

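The fingertips at about (225,80) and (320,140) straddle the blue plate's top edge at (275,150). I'll descend slowly and grip it.

Call:
send_rows(newtons=12, steps=[{"dp":[1,-2.5,30],"roll":0,"jaw":75},{"dp":[1,-2.5,50],"roll":0,"jaw":75},{"dp":[1,-2.5,62],"roll":0,"jaw":75},{"dp":[1,-2.5,62],"roll":0,"jaw":75},{"dp":[1,-2.5,62],"roll":0,"jaw":35}])

```text
time_s: 10.6
tcp_pos: [0.4969, -0.3076, 0.0986]
eef_rot: [-179.9, 0.0, -135.7]
contact_force: [-0.4, 0.0, -0.1]
gripper_width: 0.0601
gripper_force: 0.0
```

Call:
send_rows(steps=[{"dp":[0,0,0],"roll":0,"jaw":35},{"dp":[0,0,0],"roll":0,"jaw":35},{"dp":[0,0,0],"roll":0,"jaw":35},{"dp":[0,0,0],"roll":0,"jaw":35}])

```text
time_s: 11.1
tcp_pos: [0.4963, -0.3077, 0.0977]
eef_rot: [-180.0, 0.0, -135.7]
contact_force: [-0.3, 1.0, 3.1]
gripper_width: 0.0397
gripper_force: 11.9
```

Call:
send_rows(newtons=20, steps=[{"dp":[0,0,0],"roll":0,"jaw":35},{"dp":[0,0,-12],"roll":0,"jaw":35},{"dp":[0,0,-30],"roll":0,"jaw":35},{"dp":[0,0,-50],"roll":0,"jaw":35},{"dp":[0,0,-75],"roll":0,"jaw":35}])

```text
time_s: 11.72
tcp_pos: [0.4956, -0.3073, 0.173]
eef_rot: [179.9, -0.0, -135.7]
contact_force: [0.8, 0.1, 0.3]
gripper_width: 0.04
gripper_force: 19.9
```

Call:
send_rows(steps=[{"dp":[0,0,0],"roll":0,"jaw":35},{"dp":[0,0,0],"roll":0,"jaw":35}])

```text
time_s: 11.98
tcp_pos: [0.4957, -0.3073, 0.1721]
eef_rot: [180.0, 0.0, -135.7]
contact_force: [-0.5, 0.7, -0.9]
gripper_width: 0.0396
gripper_force: 19.9
```

Run:
```python
from h import *
to((.45,-.15,.17),134)
c=r.capture("side")["image"]; t=r.capture("top")["image"]
cv2.imwrite("pics/m6.png",np.hstack([cv2.resize(c[220:325,205:305],(400,420),interpolation=2),cv2.resize(t[200:305,340:440],(400,420),interpolation=2)]))
```

```text
dp [-77.  144.5   2.2] roll 0.005 j6 -33.0 closing 134.3 tcp [ 0.4957 -0.3073  0.1721] w 0.0396 t 11.975
```

View pics/m6.png

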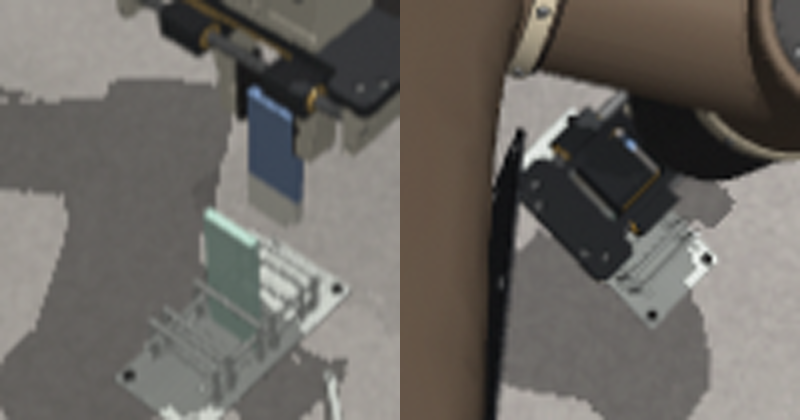

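The plate is clear of the rack, with the frosted end at about (275,205) and no label on this side, so the label is on the +x face as expected. The tool can't tilt, so I'll lay the plate on bare table by swinging it about the fingers and then regrip it flat.

Call:
send_rows(steps=[{"dp":[-30,23,-25],"roll":0,"jaw":35},{"dp":[-65,50,-25],"roll":0.15,"jaw":35},{"dp":[-100,77,-25],"roll":0.32,"jaw":35},{"dp":[-134,103,-25],"roll":0.5,"jaw":35},{"dp":[-134,103,-10],"roll":0.67,"jaw":35}])

```text
time_s: 12.7
tcp_pos: [0.521, -0.1379, 0.1826]
eef_rot: [180.0, 0.1, -174.2]
contact_force: [0.6, -0.3, -1.0]
gripper_width: 0.04
gripper_force: 19.9
```

Run:
```python
from h import *
to((.52,-.14,.106),90)
```

```text
dp [ 1.3 -2.  76.6] roll 0.1 j6 -90.0 closing 95.8 tcp [ 0.521  -0.1379  0.1826] w 0.04 t 12.7
```

Call:
send_rows(newtons=10, steps=[{"dp":[1,-2,50],"roll":0.1,"jaw":35},{"dp":[1,-2,76],"roll":0.1,"jaw":35},{"dp":[1,-2,86],"roll":0.1,"jaw":35},{"dp":[1,-2,89.5],"roll":0.1,"jaw":35},{"dp":[1,-2,89.5],"roll":0.1,"jaw":35}])

```text
time_s: 13.32
tcp_pos: [0.5202, -0.1423, 0.0938]
eef_rot: [-180.0, 0.1, -179.8]
contact_force: [-0.4, -0.2, 0.1]
gripper_width: 0.0402
gripper_force: 9.9
```

Call:
send_rows(steps=[{"dp":[0,0,1.5],"roll":0,"jaw":35},{"dp":[8,0,2],"roll":0,"jaw":35},{"dp":[16,0,3],"roll":0,"jaw":35},{"dp":[23,0,4.5],"roll":0,"jaw":35},{"dp":[31,0,7],"roll":0,"jaw":35}])

```text
time_s: 13.95
tcp_pos: [0.4892, -0.1423, 0.0873]
eef_rot: [180.0, 0.2, -179.8]
contact_force: [0.1, 1.4, 3.6]
gripper_width: 0.04
gripper_force: 10.0
```

Run:
```python
from h import *
to((.5,-.14,.1),90)
c=r.capture("side")["image"]; t=r.capture("top")["image"]
cv2.imwrite("pics/m7.png",np.hstack([cv2.resize(c[180:285,235:335],(400,420),interpolation=2),cv2.resize(t[190:295,290:390],(400,420),interpolation=2)]))
```

```text
dp [-10.8   2.3 -12.7] roll 0.003 j6 -96.0 closing 90.2 tcp [ 0.4892 -0.1423  0.0873] w 0.04 t 13.95
```

View pics/m7.png

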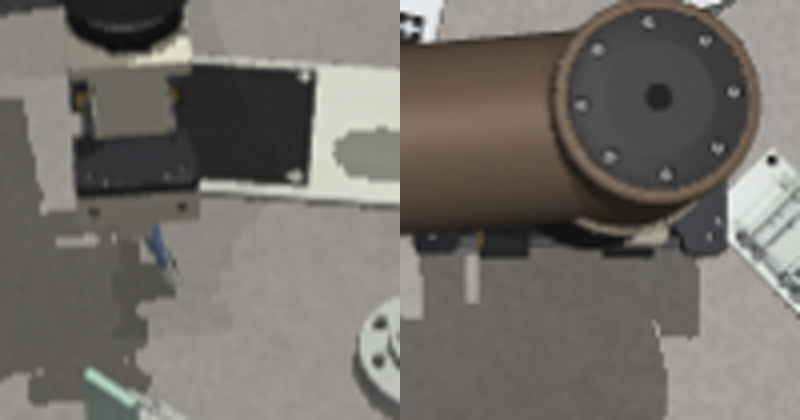

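The plate shows as a blue sliver at (155,240)–(172,285), tilted with its lower end towards +x. The swing works, so I'll carry on along the arc.

Call:
send_rows(steps=[{"dp":[14,0,5],"roll":0,"jaw":35},{"dp":[27,0,14],"roll":0,"jaw":35},{"dp":[38,0,25],"roll":0,"jaw":35},{"dp":[47,0,38],"roll":0,"jaw":35},{"dp":[54,0,52],"roll":0,"jaw":35}])

```text
time_s: 14.68
tcp_pos: [0.4334, -0.1426, 0.0329]
eef_rot: [-180.0, -0.0, -179.8]
contact_force: [0.4, 0.4, 0.3]
gripper_width: 0.0399
gripper_force: 10.0
```

Call:
send_rows(steps=[{"dp":[2,0,8],"roll":0,"jaw":35},{"dp":[4,0,15],"roll":0,"jaw":35},{"dp":[4,0,17],"roll":0,"jaw":35},{"dp":[4,0,17],"roll":0,"jaw":35}])

```text
time_s: 15.18
tcp_pos: [0.4305, -0.1426, 0.0168]
eef_rot: [-180.0, -0.0, -179.8]
contact_force: [0.4, 0.2, 0.6]
gripper_width: 0.0396
gripper_force: 10.0
```

Call:
send_rows(steps=[{"dp":[0,0,0],"roll":0,"jaw":58},{"dp":[0,0,0],"roll":0,"jaw":58},{"dp":[0,0,0],"roll":0,"jaw":58},{"dp":[-15,0,0],"roll":0,"jaw":58},{"dp":[-29,0,0],"roll":0,"jaw":58}])

```text
time_s: 15.8
tcp_pos: [0.4611, -0.1425, 0.0171]
eef_rot: [-180.0, 0.1, -179.8]
contact_force: [0.5, 0.3, 0.1]
gripper_width: 0.0509
gripper_force: 0.0
```

Run:
```python
from h import *
to((.4595,-.1425,.0155),90)
c=r.capture("side")["image"]
cv2.imwrite("pics/m8.png",cv2.resize(c[190:265,230:330],(800,600),interpolation=2))
```

```text
dp [ 1.6 -0.   1.6] roll 0.003 j6 -96.0 closing 90.2 tcp [ 0.4611 -0.1425  0.0171] w 0.0509 t 15.8
```

View pics/m8.png

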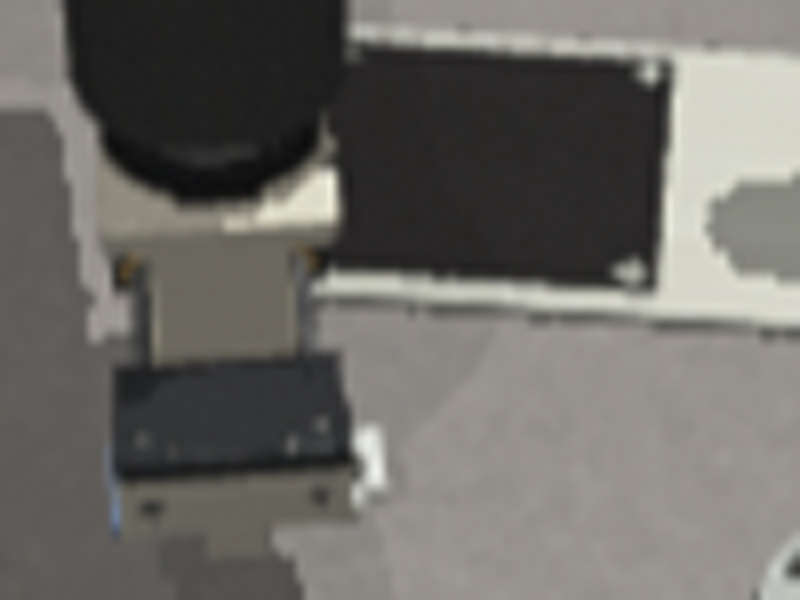

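The plate lies flat, with its blue clear edge at (113,490), its white frosted end out to (387,465) and the notch on the near (−y) side, so the label faces up. I'll check its centre along x.

Run:
```python
from h import *
s=r.capture("side")
for u,v in [(387,450),(384,485),(113,450),(113,530)]: print(w(s,(229.6+u/8,189.6+v/8),.005).round(4))
to((.4595,-.1425,.0155),90)
```

```text
[ 0.5184 -0.1356  0.005 ]
[ 0.5158 -0.1535  0.005 ]
[ 0.4179 -0.1258  0.005 ]
[ 0.4171 -0.1666  0.005 ]
dp [ 2.4 -0.1  1.4] roll 0.003 j6 -96.0 closing 90.2 tcp [ 0.4619 -0.1424  0.0169] w 0.051 t 15.9
```

Call:
send_rows(newtons=35, steps=[{"dp":[2,0,1.5],"roll":0,"jaw":58},{"dp":[2,0,1.5],"roll":0,"jaw":58},{"dp":[2,0,1.5],"roll":0,"jaw":30},{"dp":[2,0,1.5],"roll":0,"jaw":30},{"dp":[2,0,1.5],"roll":0,"jaw":30}])

```text
time_s: 16.52
tcp_pos: [0.4572, -0.1425, 0.0154]
eef_rot: [180.0, -0.0, -179.8]
contact_force: [-0.5, 0.4, 1.2]
gripper_width: 0.0393
gripper_force: 35.0
```

Call:
send_rows(steps=[{"dp":[0,0,0],"roll":0,"jaw":30},{"dp":[0,0,-10],"roll":0,"jaw":30},{"dp":[0,0,-30],"roll":0,"jaw":30},{"dp":[0,0,-60],"roll":0,"jaw":30},{"dp":[0,0,-105],"roll":0,"jaw":30}])

```text
time_s: 17.15
tcp_pos: [0.4565, -0.1425, 0.1211]
eef_rot: [-180.0, -0.1, -179.8]
contact_force: [0.7, -0.4, -0.3]
gripper_width: 0.039
gripper_force: 35.0
```

Run:
```python
from h import *
to((.573-.042,.026,.121),90)
c=r.capture("side")["image"]; cv2.imwrite("pics/m9.png",c)
# blue-plate pixels
b=c.astype(int); m=(b[...,0]>b[...,2]+35)&(b[...,0]>b[...,1]+15); m[:, :200]=0; ys,xs=np.nonzero(m[150:260,200:330]); print(xs.min()+200 if len(xs) else 0, xs.max()+200 if len(xs) else 0, ys.min()+150 if len(ys) else 0, ys.max()+150 if len(ys) else 0,len(xs))
```

```text
dp [-75.  168.3  -0. ] roll 0.003 j6 -96.0 closing 90.2 tcp [ 0.4565 -0.1425  0.1211] w 0.039 t 17.15
0 0 0 0 0
```

Call:
send_rows(steps=[{"dp":[-15,36,0],"roll":0,"jaw":30},{"dp":[-32,76,0],"roll":0,"jaw":30},{"dp":[-48,116,0],"roll":0,"jaw":30},{"dp":[-62,148,0],"roll":0,"jaw":30},{"dp":[-70.5,168.5,0],"roll":0,"jaw":30}])

```text
time_s: 17.82
tcp_pos: [0.528, 0.0277, 0.1207]
eef_rot: [180.0, 0.0, -179.8]
contact_force: [-0.7, -0.1, -1.4]
gripper_width: 0.039
gripper_force: 35.0
```

Call:
send_rows(steps=[{"dp":[0,0,0],"roll":0,"jaw":30},{"dp":[0,0,0],"roll":0,"jaw":30},{"dp":[0,0,0],"roll":0,"jaw":30},{"dp":[0,0,0],"roll":0,"jaw":30}])

```text
time_s: 18.32
tcp_pos: [0.5271, 0.0255, 0.1204]
eef_rot: [180.0, 0.0, -179.9]
contact_force: [0.3, -0.1, 0.3]
gripper_width: 0.0395
gripper_force: 35.0
```

Run:
```python
from h import *
to((.527,.026,.1205),90)
c=r.capture("side"); cv2.imwrite("pics/m10.png",cv2.resize(c["image"][120:240,230:390],(800,600),interpolation=2))
t=r.capture("top"); im=t["image"]
# expected plate features by projection (level plate assumed), and their colours
for n,cc in (("side",c),("top",t)):
  for nm,P in (("label",(.573,.026,.1115)),("fr end mid",(.587,.026,.1115)),("frost side",(.573,.011,.1115)),("end edge",(.588,.026,.108))):
    p=cv2.projectPoints(np.array([P]),cc["rvec"],cc["tvec"],cc["K"],cc["dist"])[0].ravel(); print(n,nm,p.round(1),cc["image"][int(p[1]+.5),int(p[0]+.5)])
  p0=p
  y,x=int(p[1]+.5),int(p[0]+.5)
  print(cc["image"][y-9:y+10:1,x-12:x+13:1].mean(2).astype(int))
```

```text
dp [ 0.1  0.5 -0.1] roll 0.002 j6 -114.0 closing 90.1 tcp [0.5271 0.0255 0.1204] w 0.0395 t 18.325
side label [290.8 183.6] [79 88 90]
side fr end mid [295.2 183.3] [161 167 168]
side frost side [291.3 186.4] [163 169 167]
side end edge [295.5 184.2] [131 136 140]
[[ 47  52  49  43  45  41  39  32  66 136 142 142 143 140 139 140 140 142
  142 143 143 144 143 140 139]
 [ 28  29  30  29  28  29  27  34  80 132 138 141 142 141 139 139 140 141
  141 141 141 141 141 139 139]
 [ 38  39  47  49  48  48  49  61  95 131 132 136 140 140 139 139 139 140
  139 138 138 139 139 139 139]
 [ 74  74  79  79  79  79  79  85  99 130 131 130 135 135 140 140 139 139
  139 139 138 139 139 138 139]
 [ 94  94  94  94  94  93  94  93 103 131 130 128 129 131 141 141 139 140
  140 140 138 138 137 138 139]
 [ 94  94  94  88  80  85  92  94 121 153 144 129 129 131 136 138 140 139
  140 140 139 138 138 139 141]
 [ 93  94  93  77  57  65  91  97 147 194 186 135 129 131 132 133 136 135
  140 141 141 140 141 142 141]
 [ 93  94  92  75  59  79  92  98 156 216 214 148 129 130 131 133 132 132
  136 139 139 142 143 143 
[... 2609 characters left out ...]
76  76  76  77  76  76  75  71  68 104
  138 129  98  58  67  64  61]
 [ 65  87 142 167 137  66  76  75  75  76  76  77  76  75  75  75  70  89
  122 113  77  64  66  63  62]
 [ 66  66  65  73  65  68  74  74  73  74  73  73  73  73  73  73  69  67
   70  59  57  62  60  68  89]
 [ 69  62  61  61  68  70  71  71  71  70  69  71  69  68  69  71  71  69
   63  61  62  62  80 108 106]
 [103  86  63  59  64  65  67  68  68  66  65  68  66  63  62  65  67  63
   59  66  91 108 104 101  98]
 [108 111 106  92  85  69  73  70  69  68  68  70  69  66  67  66  69  83
   96 108 107 104  96  86  71]
 [ 97 104 105 106 107 107 108 105  93  92  92  92  90  96 108 112 112 109
  103 100 100  90  71  57  39]]
```

Run:
```python
from plant import r
print(r.close_job())
```

```text
the job is handed in; nothing more can be done
None
```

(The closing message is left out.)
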